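Clear the lifting stage and hold it up four clicks

TASK

Take the scraper block and, with it, scrape the three loose metal bits off the steel plate of the lifting stage into the catch tray at its end, then put the scraper back down on the bench. Next push the stage's sprung click lever by its upright knob until you have felt exactly four clicks, not running on into the fifth, and hold it there: the lever springs back if let go, so finish while still holding it. Do not touch the metal bits with the fingers, and leave the other things on the bench where they are.

Things in the scene. Friction and masses are not known exactly. Their poses are not given: they have to be found in the camera images.
- stage: Lifting stage, fixed to the bench: an enamelled base 120 mm (x) by 400 mm (y) with the plate in the middle, the catch tray at its +y end and the click lever at its -y end. Origin: on the bench under the centre of the plate; z up. It stands at different places and yaws.
- plate_top (a point): Centre of the top face of the steel plate, 90 mm (stage x) by 110 mm (stage y), 8 mm thick; 40 mm above the bench while the lever is at rest (it rises 8 mm per radian of lever). Axes as the stage. No rims: bits pushed over its +y edge drop into the tray. Beyond its -y edge, some 18 mm clear of it, stands the click block, 18 mm higher than the plate.
- tray_mid (a point): Centre of the catch tray's inner area, 12 mm above the bench (at the level of its inner floor; 7 mm lower along its very edges). Tray 126 mm (x) by 86 mm (y) outside, walls 4 mm thick, rims 30 mm above the bench; its near wall begins 3 mm beyond the plate's +y edge. Axes as the stage.
- bit_a_mid (a point): Loose brass bit, 17 x 12 x 6 mm, 11 g, lying flat on the plate. Point at its centre.
- bit_b_mid (a point): Loose round steel bit, 16 mm across, 6 mm high, 10 g, lying flat on the plate. Point at its centre.
- bit_c_mid (a point): Loose L-shaped copper bit, about 20 x 18 x 5 mm, 11 g, lying flat on the plate. Point 3 mm above its underside, in the middle of its long limb.
- scraper_mid (a point): Scraper block, standing upright on the bench like a stamp: steel foot 104 mm (its x) by 24 mm (its y) by 12 mm high, on it a grey plastic grip 64 mm (x) by 22 mm (y), 44 mm high; 56 mm high in all, 160 g. Point at its centre, 28 mm above its underside. Grip it across y (22 mm). Laid on the plate with its x along the stage's x, it spans the whole plate.
- lever: Click lever on the stage, turning level about an upright axis. Origin on that axis at bench height, 168 mm from the plate's centre towards the stage's -y; its x axis points along the arm to the knob, z up. It turns counter-clockwise seen from above (knob away from the robot) by up to 1.45 rad from its rest stop, against a spring (4 N at the knob at rest, 5 N further on) that takes it back if let go.
- hub (a point): Top of the lever's hub, on its axis, 59 mm above the bench. Six pins round it pass a sprung roller: first a free stroke of 0.07 to 0.35 rad, then clicks 0.2 rad apart (20 mm at the knob). In each, the push at the knob rises by about 3 N, sinks by about 5 N as a pin passes the roller, then rises sharply as the roller drops in behind the pin: one click done. A tight grasp adds 1 to 5 N.
- knob (a point): The lever's knob: an upright black plastic cylinder of 20 mm diameter, 100 mm from the lever's axis, from 54 to 106 mm above the bench. Point on its centre line, 84 mm above the bench; x along the lever's arm. It does not turn on the arm, but may turn in a light grasp.
- click_block: Aluminium block with the sprung roller, 16 x 30 mm, 58 mm high, beside the lever's hub towards the plate. Its place around the axis varies by 0.26 rad, so the clicks come at varying lever angles. Origin on the lever's axis at bench height; roller towards its -x. The fourth click's middle is where the lever's x axis is parallel to this x axis; pins pass 0.1 rad before and after it.
- scraper: The same scraper block; origin at the centre of its underside.
- spray: Bystander: bottle, 52 mm across, 130 mm high. Origin under its centre.
- jar: Bystander: amber jar, 48 mm across, 45 mm high. Origin under its centre.
- tweezers: Bystander: steel tweezers, 125 mm long, lying along its x. Origin under its middle.
- screwdriver: Bystander: screwdriver, 150 mm long, lying along its x.
- phone: Bystander: dark phone, 74 x 150 x 9 mm, lying flat. Origin under its centre.
- board: Bystander: green circuit board, 70 x 50 mm, lying flat. Origin under its centre.
- case: Bystander: small dark rounded case, 62 x 46 x 26 mm. Origin under its centre.
Mind the look-alikes: they are no part of the job. Leave any pink or yellow look-alike of the scraper alone.

How it is judged:
By the outcome, as a careful person would: the job done as asked, in the order asked, and still so for the second after the job is handed in, while the arm keeps its last pose, push and grip.
It also fails if it takes over 72 s, if anything falls off the work surface, if the arm or the gripper's body presses on something with over 40 N, if the wrist force passes 120 N, or if a joint passes its speed limit or range.

ROBOT

A 7-joint arm with a two-finger parallel gripper is mounted at the origin on the work surface. World frame = base frame: x ahead of the robot, y to its left, z up, the work surface at z = 0. Lengths are in m, angles in rad, forces in N, time in s.
With the tool pointing down it reaches from about 0.425 to 0.875 m from the base axis. Payload 4.7 kg.
Tool frame: the origin (TCP) lies at the very end of the fingers, on their centre line; the grasp point (between the pads) lies 19 mm behind it; z points along the fingers, y is the direction in which the jaws open and shut (so a half turn about z gives the same grasp; the last joint's range is limited). The gripper opens to 87 mm and grips with 3 to 60 N. Pads are 19 mm wide; open, the fingers measure 117 mm over their backs; the gripper's body (75 mm by 190 mm) begins 51 mm behind the grasp point.
Start: joints at [0.014, 0.321, -0.07, 1.45, 0.023, 1.371, -0.057], TCP at [0.65, -0, 0.223] pointing down, gripper open.
Joint ranges: [-2.86, 2.86], [-0.3, 2.09], [-1.38, 1.24], [0.06, 2.45], [-1.56, 4.7], [0.09, 2.05], [-2.69, 2.69]. Speed limits (rad/s): [2.57, 2.57, 3.14, 3.14, 3.14, 3.14, 3.14].

INTERFACE

Orientations are given as a rotation vector (axis times angle).
In Python, from bench import ctrl, get_image, camera_info gives the robot as it stands.
- The arm moves only by the tool carry_out, never from a script. Its argument "commands" is a list of rows, each an object of numbers: "tx", "ty", "tz": the shift along the tool's x, y, z in m; "rx", "ry", "rz": the turn, a rotation vector about the tool's x, y, z in rad; "jaw": the opening, from 0 (shut) to 1 (fully open). In form: [{"tx": .., "ty": .., "tz": .., "rx": .., "ry": .., "rz": .., "jaw": ..}, ...]. A call has 1 to 12 rows; each row is the pose to reach, as a shift and turn from the pose commanded when the call began, along the tool's axes at that moment; what a row does not reach only later rows make up. A row lasts 1/8 s, in which the tool goes at most 62.5 mm and 10.7 degrees, less where a joint would pass 70% of its speed; a pose out of reach is approached as far as the arm can. A call with a gripper value outside its range is refused whole. The fingers move at their own pace and stop on an object; "grip_force" is the grip in N (left out, the last holds). Time passes only in rows, so rows that repeat a pose let the fingers close. It gives the time, the measured TCP pose, the force and the opening at its end, in the units of the state.
- ctrl.get_state(): the state, without advancing time (a new reading comes with each control period).
- get_image(name): name is "scene" or "side" or "wrist"; returns the picture (384x512x3 uint8, red, green, blue); there is no depth.
- camera_info(name): a dict with "intrinsics" (3x3 intrinsics, pixels), "R" (3x3) and "t" (3): a world point X has camera coordinates R X + t. Camera axes: x right, y down, z forward; pixel columns grow to the right and rows downward; lengths in m; the calibration is good to about 2 mm. A picture is of the moment at which its call begins: read the wrist's pose just before it. camera_info takes no time and is no camera call; for the wrist camera it gives the pose at the moment of the call.
- ctrl.close_job(): hands the job in, once; it reports no verdict.
The state is a dict: "time": time; "joint_positions": joint angles; "qd": joint speeds; "joint_torque": joint torques, N m; "position": TCP position; "tool_rot": TCP orientation; "ft_force": force on the tool from outside, world axes, zero at the start; "torque": the same for the moment, N m; "grip_width": opening from 0.0 (shut) to 1.0 (fully open).
Only numpy, scipy, OpenCV 4.12 (cv2) and the standard library are available. Lean on these libraries where they do the work, as an engineer would, in place of code of your own. Each camera call takes 0.05 s, during which the arm holds its last target.

## Working session

There is one attempt and no reset: what is moved stays moved. The work goes in short steps, Python scripts to look and compute and a tool call to move; the robot and the scene stay as the last step left them, time stands still between calls to the robot, and variables do not carry over. Pictures are saved under pics/ and viewed, and the job is handed in when it is done.

Besides the shell and the picture viewer there is one more tool, called after "Request:" as name(argument=value, ...) on one line, values as JSON. carry_out: Moves the arm, as the interface text tells. Its arguments: {"type":"object","properties":{"commands":{"type":"array"},"grip_force":{"type":"number"}},"required":["commands"]}

```bash
mkdir -p pics; ls
python3 - <<'E'
from bench import ctrl,get_image,camera_info
import cv2,json
s=ctrl.get_state();print(s)
for n in ["scene","side","wrist"]:
    i=camera_info(n);print(n,i)
    im=get_image(n);cv2.imwrite(f"pics/{n}0.png",im[:,:,::-1])
E
```

```text
pics
{'time': 0.0, 'joint_positions': array([ 0.01411975,  0.32181285, -0.07005702,  1.45167841,  0.02260379,
        1.37080221, -0.05689986]), 'qd': array([-0.0007038 ,  0.00050236, -0.00051754, -0.00059367, -0.00119275,
       -0.00079958,  0.00036378]), 'joint_torque': array([-2.58547143e-04, -4.91284704e+01, -4.03903294e-01, -3.12526345e+01,
       -6.40594075e-02,  4.37659642e-02,  1.61017233e-04]), 'position': array([ 6.49442383e-01, -8.18288605e-05,  2.21466181e-01]), 'tool_rot': array([-2.22055721, -2.220525  ,  0.00224581]), 'ft_force': array([-0.68833702, -0.3968892 ,  0.13547749]), 'torque': array([-0.00452438,  0.02941921,  0.03846226]), 'grip_width': 1.001250173023897}
scene {'intrinsics': array([[386.26225202,   0.        , 258.78959827],
       [  0.        , 386.26225202, 186.1454126 ],
       [  0.        ,   0.        ,   1.        ]]), 'R': array([[ 0.83631612,  0.54815663, -0.00998299],
       [ 0.31618268, -0.49711193, -0.80802737],
       [-0.44788822,  0.67260987, -0.58906036]]), 't': array([-0.50513129, -0.11330629,  1.70959178])}
side {'intrinsics': array([[493.28569961,   0.        , 258.32727945],
       [  0.        , 493.28569961, 198.24046119],
       [  0.        ,   0.        ,   1.        ]]), 'R': array([[-0.92682952, -0.37547964, -0.00144392],
       [-0.21234853,  0.52732235, -0.8227024 ],
       [ 0.30966941, -0.76219825, -0.56847047]]), 't': array([0.54208586, 0.16183876, 1.80719389])}
wrist {'intrinsics': array([[273.79952308,   0.        , 258.34233489],
       [  0.        , 273.79952308, 188.87873971],
       [  0.        ,   0.        ,   1.        ]]), 'R': array([[ 9.99998520e-01, -2.36179824e-04, -1.70391181e-03],
       [ 2.62800721e-04, -9.57926914e-01,  2.87012121e-01],
       [-1.70000945e-03, -2.87012144e-01, -9.57925435e-01]]), 't': array([-0.64890243, -0.03409701,  0.39098562])}
```

View pics/scene0.png

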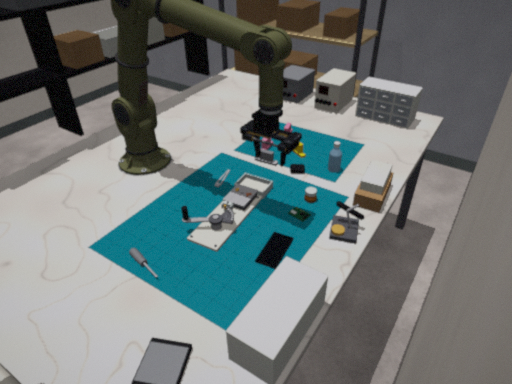

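View pics/side0.png

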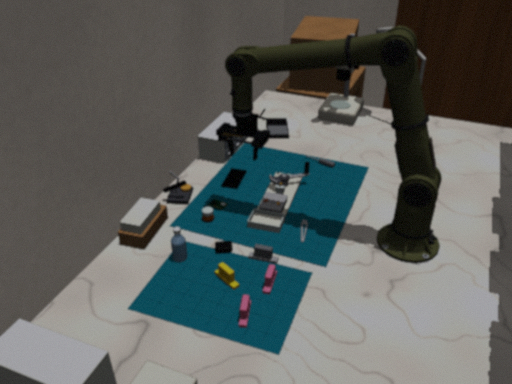

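View pics/wrist0.png

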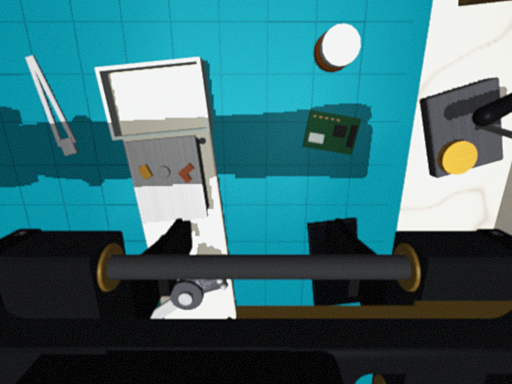

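```bash
cat > h.py <<'E'
import numpy as np, cv2
from bench import ctrl,get_image,camera_info
def ray(info,uv,z):
    K=np.array(info["intrinsics"]);R=np.array(info["R"]);t=np.array(info["t"])
    d=R.T@np.linalg.inv(K)@np.array([uv[0],uv[1],1.]);c=-R.T@t
    return c+d*(z-c[2])/d[2]
def proj(info,X):
    K=np.array(info["intrinsics"]);R=np.array(info["R"]);t=np.array(info["t"])
    p=(K@(R@np.atleast_2d(X).T+t[:,None]));return (p[:2]/p[2]).T
def crop(im,x0,y0,x1,y1,s,name):
    cv2.imwrite(name,cv2.resize(im[y0:y1,x0:x1],None,fx=s,fy=s,interpolation=cv2.INTER_CUBIC))
E
python3 - <<'E'
from h import *
a=cv2.imread("pics/side0.png");crop(a,160,150,320,330,4.4,"pics/sc_side.png") if 0 else crop(a,180,160,320,290,4.5,"pics/sc_side.png")
a=cv2.imread("pics/scene0.png");crop(a,170,110,350,250,4.2,"pics/sc_scene.png")
a=cv2.imread("pics/wrist0.png");crop(a,80,40,280,330,2,"pics/w0c.png")
i=camera_info("side");print(ray(i,(263,252),.03))
i=camera_info("scene");print(ray(i,(264,155),.03))
i=camera_info("wrist")
for p in [(96,68),(201,58),(109,138),(213,128)]:print(p,ray(i,p,.03))
for p in [(145,171),(165,171),(186,173)]:print(p,ray(i,p,.043))
E
```

```text
[0.45456659 0.2781897  0.03      ]
[0.44759229 0.2805144  0.03      ]
(96, 68) [0.45579174 0.12376297 0.03      ]
(201, 58) [0.58151839 0.13457852 0.03      ]
(109, 138) [0.45835096 0.041334   0.03      ]
(213, 128) [0.59180885 0.05381646 0.03      ]
(145, 171) [0.50475099 0.00117139 0.043     ]
(165, 171) [0.53023541 0.00117379 0.043     ]
(186, 173) [ 0.55678926 -0.00143674  0.043     ]
```

View pics/sc_side.png

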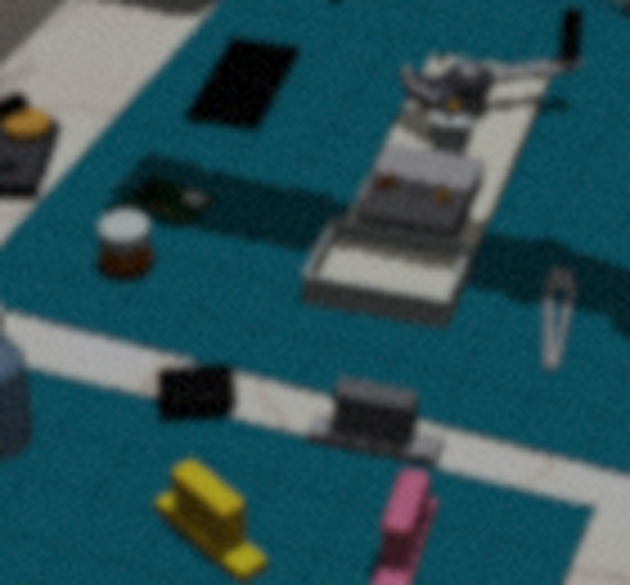

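View pics/sc_scene.png

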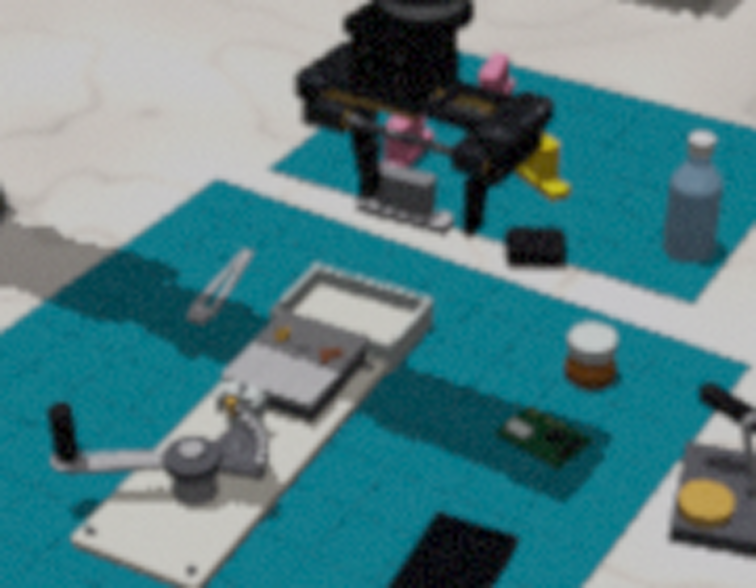

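View pics/w0c.png

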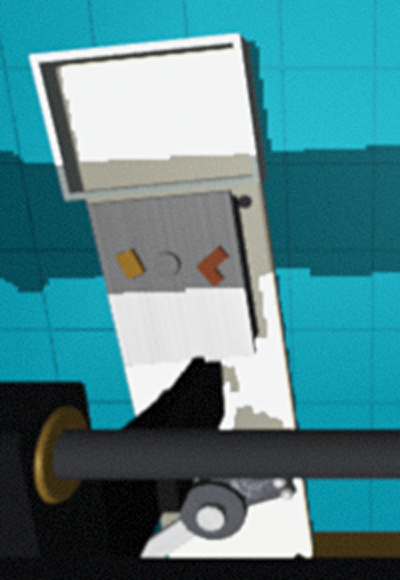

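Request:
carry_out(commands=[{"tx": 0.035, "ty": -0.04, "tz": -0.02}, {"tx": 0.07, "ty": -0.08, "tz": -0.04}, {"tx": 0.11, "ty": -0.12, "tz": -0.04}, {"tx": 0.11, "ty": -0.12, "tz": -0.04}])

```text
invalid input
```

Run:
```python
from h import *
import pickle
i=camera_info("wrist");im=get_image("wrist")[:,:,::-1];cv2.imwrite("pics/w1.png",im);pickle.dump(i,open("w1.pkl","wb"))
print(ctrl.get_state()["position"],ctrl.get_state()["time"])
```

```text
[ 6.49668707e-01 -1.09964479e-06  2.21842185e-01] 0.2
```

View pics/w1.png

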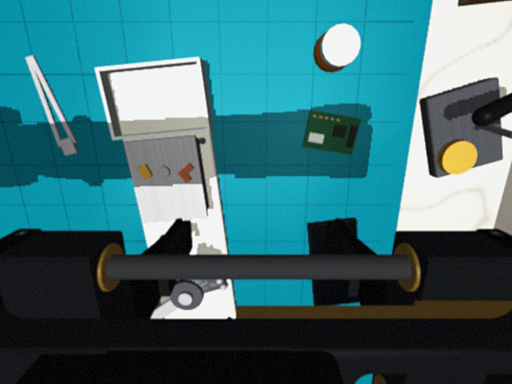

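Request:
carry_out(commands=[{"tx": 0.035, "ty": -0.04, "tz": -0.02, "rx": 0, "ry": 0, "rz": 0, "jaw": 1}, {"tx": 0.07, "ty": -0.08, "tz": -0.04, "rx": 0, "ry": 0, "rz": 0, "jaw": 1}, {"tx": 0.11, "ty": -0.12, "tz": -0.04, "rx": 0, "ry": 0, "rz": 0, "jaw": 1}, {"tx": 0.11, "ty": -0.12, "tz": -0.04, "rx": 0, "ry": 0, "rz": 0, "jaw": 1}, {"tx": 0.11, "ty": -0.12, "tz": -0.04, "rx": 0, "ry": 0, "rz": 0, "jaw": 1}])

```text
time: 0.82
position: [0.5302, 0.1094, 0.2626]
tool_rot: [2.221, 2.221, -0.0]
ft_force: [-0.3, -0.1, 0.5]
grip_width: 1.003
```

Run:
```python
from h import *
import pickle
i=camera_info("wrist");im=get_image("wrist")[:,:,::-1];cv2.imwrite("pics/w2.png",im);pickle.dump(i,open("w2.pkl","wb"))
s=ctrl.get_state()
print(s["position"],s["tool_rot"],s["time"])
```

```text
[0.53054096 0.10875718 0.26239117] [ 2.22271375e+00  2.21929017e+00 -6.82071216e-04] 0.875
```

View pics/w2.png

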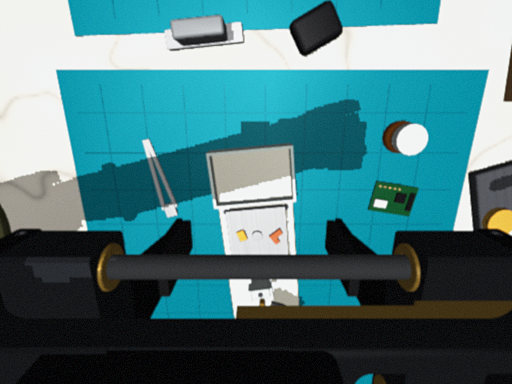

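Run:
```python
from h import *
a=cv2.imread("pics/w2.png");crop(a,150,0,270,70,6,"pics/w2s.png");crop(a,195,130,315,240,5,"pics/w2p.png")
```

```text
(no output)
```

View pics/w2s.png

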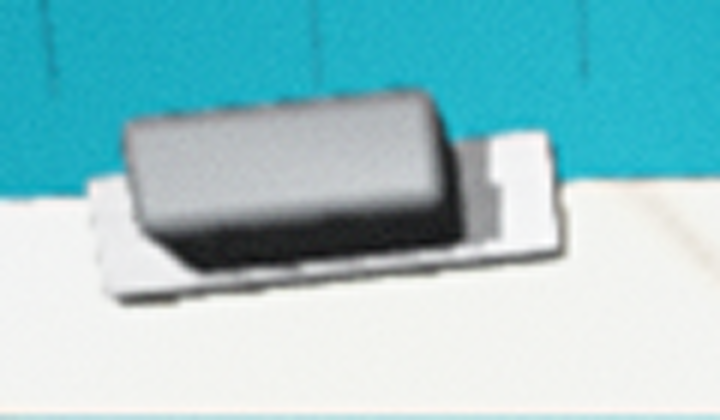

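View pics/w2p.png

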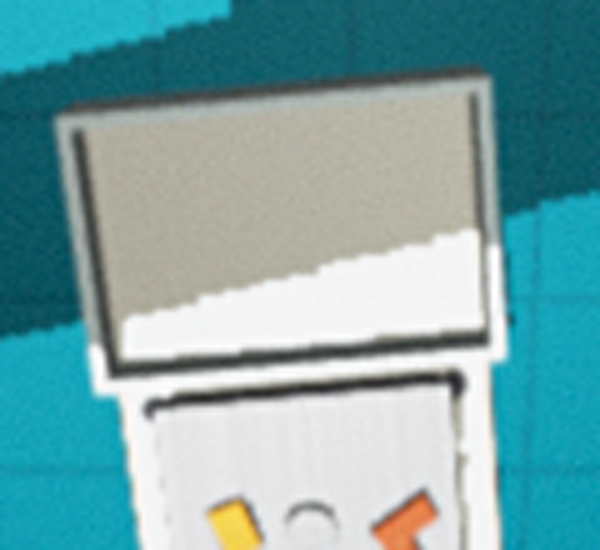

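```bash
cat >> h.py <<'E'
from scipy.optimize import least_squares
def fit(info,obj,uv,x0):
    obj=np.array(obj,float);uv=np.array(uv,float)
    def W(p):
        c,s=np.cos(p[2]),np.sin(p[2])
        return np.c_[p[0]+c*obj[:,0]-s*obj[:,1],p[1]+s*obj[:,0]+c*obj[:,1],obj[:,2]]
    r=least_squares(lambda p:(proj(info,W(p))-uv).ravel(),x0,loss="soft_l1")
    print(np.round(r.x,4),"resid px",np.round((proj(info,W(r.x))-uv),1).tolist());return r.x
E
python3 - <<'E'
from h import *
import pickle
i=pickle.load(open("w2.pkl","rb"))
a=np.array([(88,180),(548,130),(563,248),(115,290),(125,122),(435,92),(445,195),(145,228)])/6+[150,0]
x,y=.052,.012;o=[(-x,y,.012),(x,y,.012),(x,-y,.012),(-x,-y,.012)]
x,y=.032,.011;o+=[(-x,y,.056),(x,y,.056),(x,-y,.056),(-x,-y,.056)]
print("scraper");fit(i,o,a,[.45,.28,.08])
b=np.array([(57,112),(490,72),(505,355),(95,392),(158,403),(457,388)])/5+[195,130]
o=[(-.063,.144,.03),(.063,.144,.03),(.063,.058,.03),(-.063,.058,.03),(-.045,.055,.04),(.045,.055,.04)]
p=fit(i,o,b,[.53,0,.09])
for uv in [(228,525),(312,520),(415,515)]:
    w=ray(i,np.array(uv)/5+[195,130],.046)[:2]-p[:2];c,s=np.cos(p[2]),np.sin(p[2]);print("bit",c*w[0]+s*w[1],-s*w[0]+c*w[1])
i=camera_info("scene");print(fit(i,[(0,-.168,.059)],[(170+190/4.2,110+452/4.2)],[.53,-.01,.09]))
for n in ["scene","side"]:
    c,s=np.cos(p[2]),np.sin(p[2]);print(n,proj(camera_info(n),[p[0]+s*.168,p[1]-c*.168,.059]))
print("knob top scene",ray(i,(170+62/4.2,110+408/4.2),.106),"side",ray(camera_info("side"),(180+570/4.5,160+13/4.5),.106))
print("hub world",p[0]+s*.168,p[1]-c*.168)
E
```

```text
scraper
[0.4579 0.2805 0.0948] resid px [[0.1, -0.2], [0.7, -0.3], [0.2, 0.1], [-1.0, 1.1], [-1.3, -1.4], [0.7, -2.3], [1.4, 1.4], [-1.2, 1.5]]
[ 0.5308 -0.0123  0.0909] resid px [[-0.0, 0.2], [0.5, 0.2], [0.5, 0.1], [0.5, -0.3], [-0.9, 0.7], [-0.9, -1.4]]
bit -0.02626283398901647 0.016998858452450905
bit -0.0006949949876271339 0.016330001720470284
bit 0.03055196988154702 0.015136651240728377
[ 0.5362 -0.0193  0.0909] resid px [[0.0, 0.0]]
[ 0.53616291 -0.01927796  0.09089091]
scene [[215.2828777  215.92376707]]
side [[282.83825546 175.14715055]]
knob top scene [ 0.47063061 -0.24028352  0.106     ] side [ 0.46179548 -0.23696734  0.106     ]
hub world 0.5460543475091183 -0.17959468553851143
```

Request:
carry_out(commands=[{"tx": 0.03, "ty": -0.012, "tz": 0, "rx": 0, "ry": 0, "rz": 0.18, "jaw": 0.6}, {"tx": 0.06, "ty": -0.024, "tz": 0, "rx": 0, "ry": 0, "rz": 0.36, "jaw": 0.6}, {"tx": 0.09, "ty": -0.036, "tz": 0, "rx": 0, "ry": 0, "rz": 0.54, "jaw": 0.6}, {"tx": 0.12, "ty": -0.048, "tz": 0.02, "rx": 0, "ry": 0, "rz": 0.72, "jaw": 0.6}, {"tx": 0.15, "ty": -0.06, "tz": 0.04, "rx": 0, "ry": 0, "rz": 0.9, "jaw": 0.6}, {"tx": 0.171, "ty": -0.072, "tz": 0.06, "rx": 0, "ry": 0, "rz": 1.08, "jaw": 0.6}, {"tx": 0.171, "ty": -0.072, "tz": 0.08, "rx": 0, "ry": 0, "rz": 1.26, "jaw": 0.6}, {"tx": 0.171, "ty": -0.072, "tz": 0.1, "rx": 0, "ry": 0, "rz": 1.44, "jaw": 0.6}, {"tx": 0.171, "ty": -0.072, "tz": 0.12, "rx": 0, "ry": 0, "rz": 1.476, "jaw": 0.6}, {"tx": 0.171, "ty": -0.072, "tz": 0.12, "rx": 0, "ry": 0, "rz": 1.476, "jaw": 0.6}])

```text
time: 2.12
position: [0.458, 0.2791, 0.1405]
tool_rot: [3.136, 0.146, -0.006]
ft_force: [0.1, -1.7, 0.9]
grip_width: 0.597
```

Run:
```python
from h import *
import pickle
from scipy.spatial.transform import Rotation as Ro
s=ctrl.get_state()
print(s["position"],s["tool_rot"],s["time"],s["joint_positions"]);print(Ro.from_rotvec(s["tool_rot"]).as_matrix().round(3))
for n in ["wrist","side"]:
  i=camera_info(n);im=get_image(n)[:,:,::-1].copy();cv2.imwrite(f"pics/{n}3.png",im);pickle.dump(i,open(n+"3.pkl","wb"))
crop(im,200,200,320,320,5,"pics/side3c.png")
```

```text
[0.45795756 0.27913255 0.14046082] [ 3.13606682  0.14580596 -0.00599548] 2.125 [-0.36132096  0.15327522 -0.25614398  1.82795648  0.04174268  1.16997066
 -2.10892979]
[[ 0.996  0.093 -0.004]
 [ 0.093 -0.996 -0.002]
 [-0.004  0.002 -1.   ]]
```

View pics/wrist3.png

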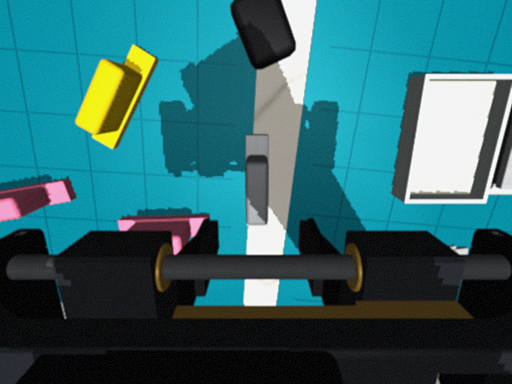

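View pics/side3c.png

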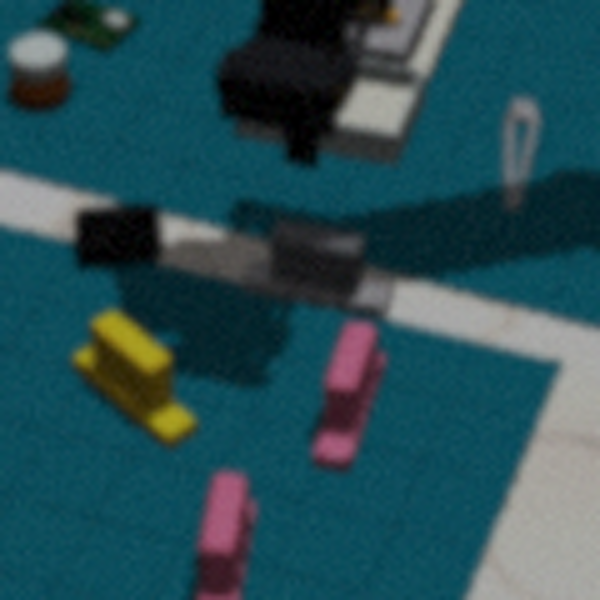

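Run:
```python
from h import *
import pickle
i=pickle.load(open("wrist3.pkl","rb"))
for p in [(208,214),(208,222)]:print(ray(i,p,.012),ray(i,p,.056))
a=[(246,134),(268,134),(268,224),(247,224)]
x,y=.052,.012;o=[(x,y,.012),(x,-y,.012)]
fit(i,o,a[:2],[.458,.2805,.095])
for p in a:print(ray(i,p,.012))
a=cv2.imread("pics/wrist3.png");crop(a,190,110,330,260,4,"pics/w3c.png")
```

```text
[0.41431131 0.33289981 0.012     ] [0.43293446 0.3259768  0.056     ]
[0.40443027 0.33251169 0.012     ] [0.4245536  0.32564761 0.056     ]
[0.457  0.2808 0.0925] resid px [[-0.5, 0.0], [0.5, 0.0]]
[0.50768477 0.29698407 0.012     ]
[0.50980333 0.2741418  0.012     ]
[0.40826505 0.26365503 0.012     ]
[0.40604769 0.28772717 0.012     ]
```

View pics/w3c.png

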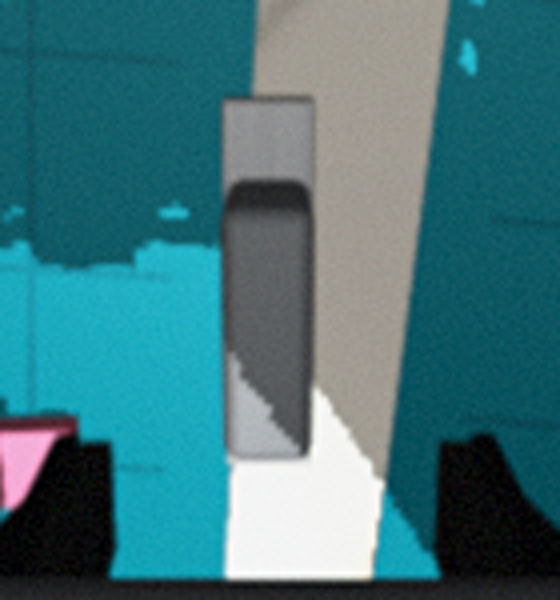

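Request:
carry_out(commands=[{"tx": 0, "ty": -0.001, "tz": 0.05, "rx": 0, "ry": 0, "rz": 0, "jaw": 0.5}, {"tx": 0, "ty": -0.001, "tz": 0.09, "rx": 0, "ry": 0, "rz": 0, "jaw": 0.5}, {"tx": 0, "ty": -0.001, "tz": 0.115, "rx": 0, "ry": 0, "rz": 0, "jaw": 0.5}, {"tx": 0, "ty": -0.001, "tz": 0.122, "rx": 0, "ry": 0, "rz": 0, "jaw": 0.5}, {"tx": 0, "ty": -0.001, "tz": 0.122, "rx": 0, "ry": 0, "rz": 0, "jaw": 0.5}, {"tx": 0, "ty": -0.001, "tz": 0.122, "rx": 0, "ry": 0, "rz": 0, "jaw": 0.15}, {"tx": 0, "ty": -0.001, "tz": 0.122, "rx": 0, "ry": 0, "rz": 0, "jaw": 0.15}, {"tx": 0, "ty": -0.001, "tz": 0.122, "rx": 0, "ry": 0, "rz": 0, "jaw": 0.15}, {"tx": 0, "ty": -0.001, "tz": 0.122, "rx": 0, "ry": 0, "rz": 0, "jaw": 0.15}], grip_force=30)

```text
time: 3.35
position: [0.4585, 0.2818, 0.0213]
tool_rot: [3.138, 0.148, 0.002]
ft_force: [0.2, -0.9, 4.8]
grip_width: 0.252
```

Request:
carry_out(commands=[{"tx": 0, "ty": 0, "tz": -0.03, "rx": 0, "ry": 0, "rz": 0, "jaw": 0.15}, {"tx": 0, "ty": 0, "tz": -0.07, "rx": 0, "ry": 0, "rz": 0, "jaw": 0.15}, {"tx": 0.005, "ty": 0.04, "tz": -0.1, "rx": 0, "ry": 0, "rz": 0, "jaw": 0.15}, {"tx": 0.012, "ty": 0.09, "tz": -0.1, "rx": 0, "ry": 0, "rz": 0, "jaw": 0.15}, {"tx": 0.02, "ty": 0.14, "tz": -0.1, "rx": 0, "ry": 0, "rz": 0, "jaw": 0.15}, {"tx": 0.028, "ty": 0.19, "tz": -0.1, "rx": 0, "ry": 0, "rz": 0, "jaw": 0.15}, {"tx": 0.035, "ty": 0.24, "tz": -0.1, "rx": 0, "ry": 0, "rz": 0, "jaw": 0.15}, {"tx": 0.041, "ty": 0.29, "tz": -0.1, "rx": 0, "ry": 0, "rz": 0, "jaw": 0.15}, {"tx": 0.045, "ty": 0.328, "tz": -0.1, "rx": 0, "ry": 0, "rz": 0, "jaw": 0.15}, {"tx": 0.045, "ty": 0.328, "tz": -0.1, "rx": 0, "ry": 0, "rz": 0, "jaw": 0.15}, {"tx": 0.045, "ty": 0.328, "tz": -0.1, "rx": 0, "ry": 0, "rz": 0, "jaw": 0.15}])

```text
time: 4.72
position: [0.5333, -0.0392, 0.1201]
tool_rot: [-3.137, -0.15, 0.001]
ft_force: [-0.4, 0.5, -0.9]
grip_width: 0.25
```

Run:
```python
from h import *
import pickle
s=ctrl.get_state()
print(s["position"],s["tool_rot"],s["time"],s["ft_force"])
for n in ["wrist","side","scene"]:
  i=camera_info(n);im=get_image(n)[:,:,::-1].copy();cv2.imwrite(f"pics/{n}4.png",im);pickle.dump(i,open(n+"4.pkl","wb"))
  if n=="side":crop(im,220,130,320,240,5,"pics/side4c.png")
```

```text
[ 0.53334742 -0.03924958  0.12009904] [-3.13700552e+00 -1.49633316e-01  1.35127265e-03] 4.725 [-0.38388363  0.50932755 -0.93152646]
```

View pics/wrist4.png

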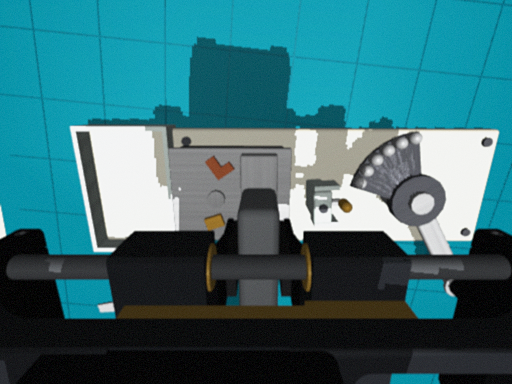

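View pics/side4c.png

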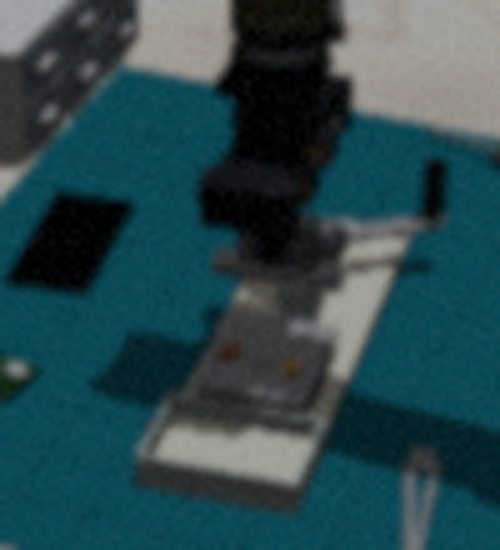

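Run:
```python
from h import *
a=cv2.imread("pics/wrist4.png");crop(a,60,120,310,260,3.1,"pics/w4a.png");crop(a,290,120,510,300,3.4,"pics/w4b.png")
```

```text
(no output)
```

View pics/w4a.png

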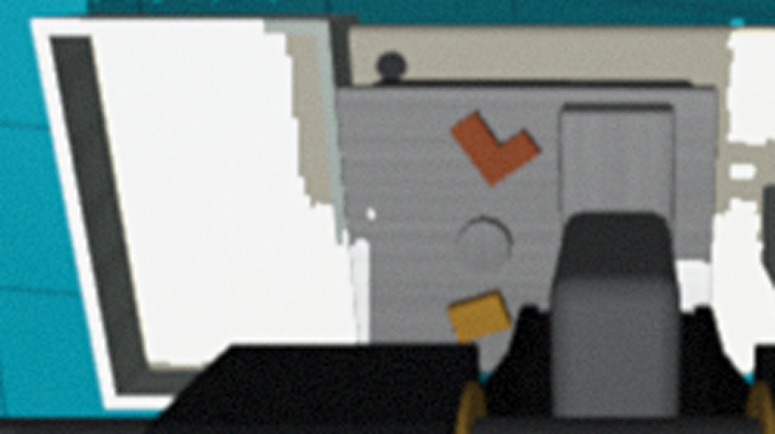

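View pics/w4b.png

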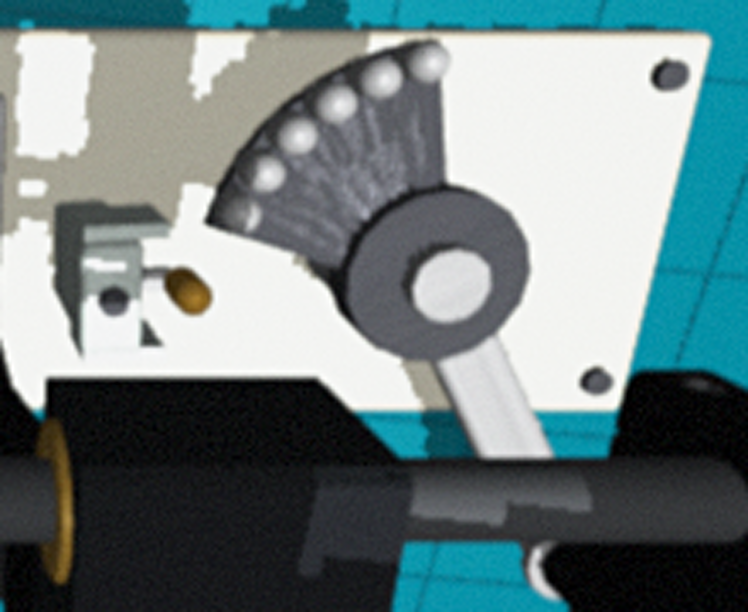

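Run:
```python
from h import *
import pickle
i=pickle.load(open("wrist4.pkl","rb"))
A=lambda p:np.array(p)/3.1+[60,120]
B=lambda p:np.array(p)/3.4+[290,120]
o=[(.045,.055,.04),(.045,-.055,.04),(.063,.144,.03),(-.063,.144,.03),(0,-.168,.059)]
p=fit(i,o,[A((338,90)),A((715,90)),A((32,20)),A((107,407)),B((452,285))],[.53,-.012,.09])
c,s=np.cos(p[2]),np.sin(p[2])
def st(w): w=w[:2]-p[:2];return np.round([c*w[0]+s*w[1],-s*w[0]+c*w[1]],4)
for q in [(480,150),(495,165),(483,240),(480,318)]:print("bit",q,st(ray(i,A(q),.043)))
print("copper corners",[st(ray(i,A(q),.045)).tolist() for q in [(493,187),(540,150)]])
print("brass",[st(ray(i,A(q),.046)).tolist() for q in [(512,325),(500,292)]])
print("foot far end",st(ray(i,A((560,105)),.111)),st(ray(i,A((672,105)),.111)))
H=np.array([p[0]+s*.168,p[1]-c*.168]);print("hub",H,ray(i,B((452,285)),.059))
for n,q,z in [("roller",(188,290),.05),("blk bolt",(113,300),.058),("blk nearL",(85,357),.058),("blk nearR",(143,347),.058),("blk farL",(82,232),.058),("blk farR",(168,232),.058)]:
    w=ray(i,B(q),z)[:2];d=H-w;print(n,w.round(4),st(w),"ang",np.arctan2(d[1],d[0]),np.hypot(*d))
for q in [(240,215),(267,174),(298,134),(338,104),(382,77),(430,62)]:
    w=ray(i,B(q),.054)[:2];d=H-w;print("pin",np.arctan2(d[1],d[0]).round(3),np.hypot(*d).round(4))
for q in [(437,365),(490,340),(490,460),(552,458)]:
    w=ray(i,B(q),.05)[:2];d=w-H;print("arm",np.arctan2(d[1],d[0]).round(3))
```

```text
[ 0.5293 -0.0135  0.0938] resid px [[-1.6, -0.5], [1.4, -0.3], [-0.2, 0.3], [-0.4, 0.4], [0.6, 0.5]]
bit (480, 150) [0.0278 0.0134]
bit (495, 165) [0.0234 0.0093]
bit (483, 240) [0.0006 0.0137]
bit (480, 318) [-0.0245  0.0157]
copper corners [[0.0174, 0.0098], [0.0283, -0.004]]
brass [[-0.0254, 0.0057], [-0.0147, 0.0089]]
foot far end [ 0.0522 -0.0143] [ 0.0522 -0.0369]
hub [ 0.54498435 -0.18080089] [ 0.54536771 -0.18014146  0.059     ]
roller [ 0.5346 -0.1171] [-0.0043 -0.1036] ang -1.4100327715921128 0.06456898912627636
blk bolt [ 0.5328 -0.0955] [-0.0041 -0.0819] ang -1.4288703166810575 0.08617778339975042
blk nearL [ 0.5164 -0.0908] [-0.02   -0.0757] ang -1.2631685934889207 0.09443579648652546
blk nearR [ 0.5206 -0.1054] [-0.0172 -0.0906] ang -1.2584530039951278 0.07924991639294654
blk farL [ 0.55   -0.0848] [ 0.014  -0.0729] ang -1.6233764630400782 0.09613755428103232
blk farR [ 0.5521 -0.1062] [ 0.0141 -0.0944] ang -1.665824024640185 0.07489277774290383
pin -1.786 0.0572
pin -1.998 0.0563
pin -2.21 0.0571
pin -2.414 0.0566
pin -2.621 0.0574
pin -2.824 0.0573
arm -2.854
arm -2.274
arm -2.623
arm -2.388
```

Request:
carry_out(commands=[{"tx": 0, "ty": 0, "tz": 0.03, "rx": 0, "ry": 0, "rz": 0, "jaw": 0.15}, {"tx": 0, "ty": 0, "tz": 0.05, "rx": 0, "ry": 0, "rz": 0, "jaw": 0.15}, {"tx": 0, "ty": 0, "tz": 0.055, "rx": 0, "ry": 0, "rz": 0, "jaw": 0.15}, {"tx": 0, "ty": 0, "tz": 0.057, "rx": 0, "ry": 0, "rz": 0, "jaw": 0.15}, {"tx": 0, "ty": 0, "tz": 0.057, "rx": 0, "ry": 0, "rz": 0, "jaw": 0.15}])

```text
time: 5.5
position: [0.5345, -0.0401, 0.0644]
tool_rot: [3.138, 0.15, 0.002]
ft_force: [-0.2, 0.1, -0.8]
grip_width: 0.248
```

Request:
carry_out(commands=[{"tx": 0, "ty": 0, "tz": 0.002, "rx": 0, "ry": 0, "rz": 0, "jaw": 0.15}, {"tx": 0, "ty": 0, "tz": 0.003, "rx": 0, "ry": 0, "rz": 0, "jaw": 0.15}, {"tx": 0, "ty": 0, "tz": 0.003, "rx": 0, "ry": 0, "rz": 0, "jaw": 0.15}])

```text
time: 5.88
position: [0.5341, -0.0404, 0.0612]
tool_rot: [3.138, 0.149, 0.001]
ft_force: [-1.3, 0.0, 3.8]
grip_width: 0.249
```

Request:
carry_out(commands=[{"tx": 0, "ty": -0.006, "tz": 0, "rx": 0, "ry": 0, "rz": 0, "jaw": 0.15}, {"tx": 0, "ty": -0.013, "tz": 0, "rx": 0, "ry": 0, "rz": 0, "jaw": 0.15}, {"tx": 0, "ty": -0.02, "tz": 0, "rx": 0, "ry": 0, "rz": 0, "jaw": 0.15}, {"tx": 0, "ty": -0.027, "tz": 0, "rx": 0, "ry": 0, "rz": 0, "jaw": 0.15}, {"tx": 0, "ty": -0.034, "tz": 0, "rx": 0, "ry": 0, "rz": 0, "jaw": 0.15}, {"tx": 0, "ty": -0.04, "tz": 0, "rx": 0, "ry": 0, "rz": 0, "jaw": 0.15}, {"tx": 0, "ty": -0.04, "tz": 0, "rx": 0, "ry": 0, "rz": 0, "jaw": 0.15}])

```text
time: 6.75
position: [0.5306, 0.0001, 0.0612]
tool_rot: [3.138, 0.15, 0.002]
ft_force: [0.2, -4.2, 5.9]
grip_width: 0.25
```

Run:
```python
from h import *
im=get_image("wrist")[:,:,::-1].copy();cv2.imwrite("pics/w5.png",im);crop(im,60,100,310,260,3.1,"pics/w5a.png")
```

```text
(no output)
```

View pics/w5.png

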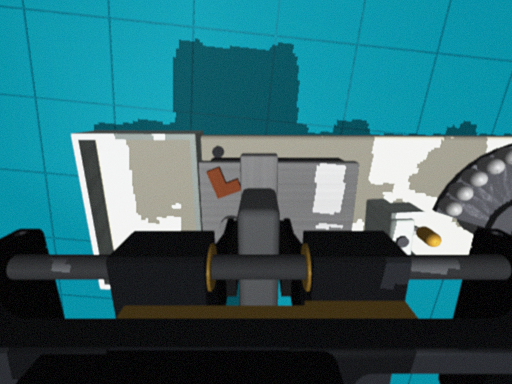

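Bits are being pushed (copper at (223,182), round at (230,222)), foot spanning the plate. Continue over the edge.

Request:
carry_out(commands=[{"tx": 0, "ty": -0.007, "tz": 0, "rx": 0, "ry": 0, "rz": 0, "jaw": 0.15}, {"tx": 0, "ty": -0.014, "tz": 0, "rx": 0, "ry": 0, "rz": 0, "jaw": 0.15}, {"tx": 0, "ty": -0.021, "tz": 0, "rx": 0, "ry": 0, "rz": 0, "jaw": 0.15}, {"tx": 0, "ty": -0.028, "tz": 0, "rx": 0, "ry": 0, "rz": 0, "jaw": 0.15}, {"tx": 0, "ty": -0.034, "tz": -0.001, "rx": 0, "ry": 0, "rz": 0, "jaw": 0.15}, {"tx": 0, "ty": -0.04, "tz": -0.001, "rx": 0, "ry": 0, "rz": 0, "jaw": 0.15}, {"tx": 0, "ty": -0.046, "tz": -0.001, "rx": 0, "ry": 0, "rz": 0, "jaw": 0.15}, {"tx": 0, "ty": -0.05, "tz": -0.001, "rx": 0, "ry": 0, "rz": 0, "jaw": 0.15}, {"tx": 0, "ty": -0.05, "tz": -0.001, "rx": 0, "ry": 0, "rz": 0, "jaw": 0.15}])

```text
time: 7.92
position: [0.5248, 0.0504, 0.0612]
tool_rot: [-3.137, -0.15, 0.001]
ft_force: [-0.3, 0.1, -1.2]
grip_width: 0.248
```

Run:
```python
from h import *
for n in ["wrist","side","scene"]:
  im=get_image(n)[:,:,::-1].copy();cv2.imwrite(f"pics/{n}6.png",im)
  if n=="side":crop(im,220,130,320,240,5,"pics/side6c.png")
```

```text
(no output)
```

View pics/wrist6.png

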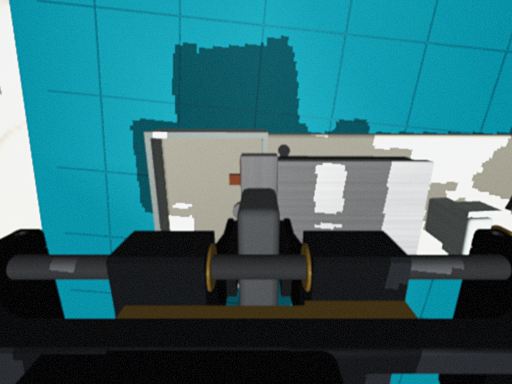

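View pics/side6c.png

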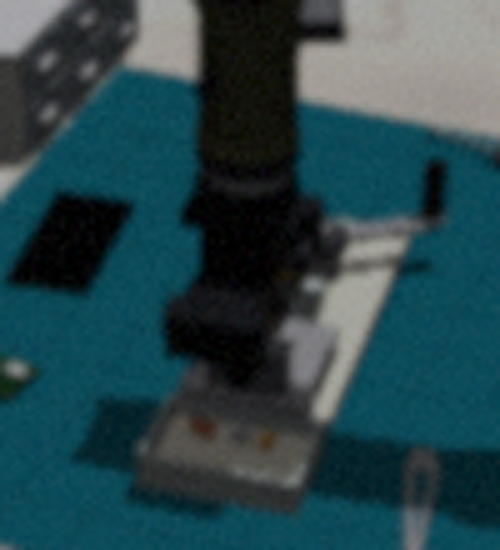

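Request:
carry_out(commands=[{"tx": 0, "ty": 0, "tz": -0.03, "rx": 0, "ry": 0, "rz": 0, "jaw": 0.15}, {"tx": 0, "ty": 0, "tz": -0.06, "rx": 0, "ry": 0, "rz": 0, "jaw": 0.15}, {"tx": -0.01, "ty": -0.05, "tz": -0.06, "rx": 0, "ry": 0, "rz": 0, "jaw": 0.15}, {"tx": -0.02, "ty": -0.1, "tz": -0.06, "rx": 0, "ry": 0, "rz": 0, "jaw": 0.15}, {"tx": -0.03, "ty": -0.15, "tz": -0.06, "rx": 0, "ry": 0, "rz": 0, "jaw": 0.15}, {"tx": -0.04, "ty": -0.2, "tz": -0.06, "rx": 0, "ry": 0, "rz": 0, "jaw": 0.15}, {"tx": -0.045, "ty": -0.235, "tz": -0.05, "rx": 0, "ry": 0, "rz": 0, "jaw": 0.15}, {"tx": -0.045, "ty": -0.235, "tz": -0.02, "rx": 0, "ry": 0, "rz": 0, "jaw": 0.15}, {"tx": -0.045, "ty": -0.235, "tz": 0.015, "rx": 0, "ry": 0, "rz": 0, "jaw": 0.15}, {"tx": -0.045, "ty": -0.235, "tz": 0.035, "rx": 0, "ry": 0, "rz": 0, "jaw": 0.15}, {"tx": -0.045, "ty": -0.235, "tz": 0.037, "rx": 0, "ry": 0, "rz": 0, "jaw": 0.15}, {"tx": -0.045, "ty": -0.235, "tz": 0.037, "rx": 0, "ry": 0, "rz": 0, "jaw": 0.15}])

```text
time: 9.57
position: [0.4586, 0.2791, 0.0251]
tool_rot: [-3.138, -0.148, -0.001]
ft_force: [0.3, 1.1, -0.6]
grip_width: 0.25
```

Request:
carry_out(commands=[{"tx": 0, "ty": 0, "tz": 0.002, "rx": 0, "ry": 0, "rz": 0, "jaw": 0.15}, {"tx": 0, "ty": 0, "tz": 0.004, "rx": 0, "ry": 0, "rz": 0, "jaw": 0.15}, {"tx": 0, "ty": 0, "tz": 0.004, "rx": 0, "ry": 0, "rz": 0, "jaw": 0.15}])

```text
time: 9.95
position: [0.4589, 0.2792, 0.0213]
tool_rot: [-3.137, -0.149, -0.002]
ft_force: [0.8, 0.2, 0.3]
grip_width: 0.251
```

Request:
carry_out(commands=[{"tx": 0, "ty": 0, "tz": 0, "rx": 0, "ry": 0, "rz": 0, "jaw": 0.5}, {"tx": 0, "ty": 0, "tz": 0, "rx": 0, "ry": 0, "rz": 0, "jaw": 0.5}, {"tx": 0, "ty": 0, "tz": 0, "rx": 0, "ry": 0, "rz": 0, "jaw": 0.5}, {"tx": 0, "ty": 0, "tz": -0.02, "rx": 0, "ry": 0, "rz": 0, "jaw": 0.5}, {"tx": 0, "ty": 0, "tz": -0.07, "rx": 0, "ry": 0, "rz": 0, "jaw": 0.5}, {"tx": 0, "ty": 0, "tz": -0.13, "rx": 0, "ry": 0, "rz": 0, "jaw": 0.5}, {"tx": 0, "ty": 0, "tz": -0.17, "rx": 0, "ry": 0, "rz": 0, "jaw": 0.5}, {"tx": -0.005, "ty": 0.05, "tz": -0.18, "rx": 0, "ry": 0, "rz": 0, "jaw": 0.5}, {"tx": -0.01, "ty": 0.1, "tz": -0.18, "rx": 0, "ry": 0, "rz": -0.1, "jaw": 0.5}, {"tx": -0.015, "ty": 0.16, "tz": -0.18, "rx": 0, "ry": 0, "rz": -0.2, "jaw": 0.5}, {"tx": -0.02, "ty": 0.21, "tz": -0.18, "rx": 0, "ry": 0, "rz": -0.3, "jaw": 0.5}, {"tx": -0.02, "ty": 0.21, "tz": -0.18, "rx": 0, "ry": 0, "rz": -0.3, "jaw": 0.5}])

```text
time: 11.45
position: [0.4582, 0.0635, 0.2007]
tool_rot: [3.082, 0.604, 0.0]
ft_force: [0.2, 0.5, -0.5]
grip_width: 0.499
```

Run:
```python
from h import *
for n in ["wrist","side"]:
  im=get_image(n)[:,:,::-1].copy();cv2.imwrite(f"pics/{n}7.png",im)
  if n=="side":crop(im,200,130,320,270,4.2,"pics/side7c.png")
```

```text
(no output)
```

View pics/wrist7.png

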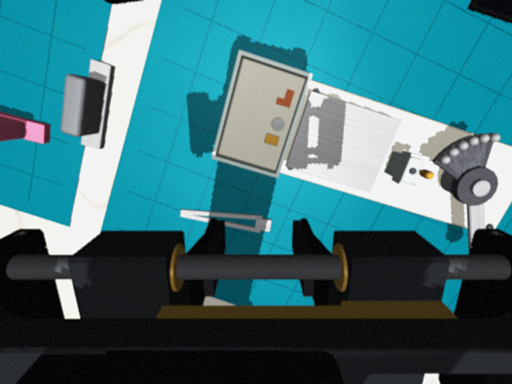

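View pics/side7c.png

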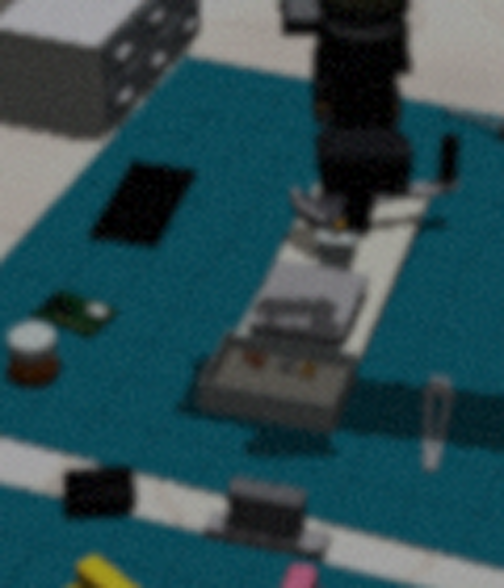

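Request:
carry_out(commands=[{"tx": -0.018, "ty": 0.047, "tz": 0, "rx": 0, "ry": 0, "rz": -0.04, "jaw": 0.6}, {"tx": -0.036, "ty": 0.094, "tz": 0, "rx": 0, "ry": 0, "rz": -0.08, "jaw": 0.6}, {"tx": -0.054, "ty": 0.141, "tz": 0, "rx": 0, "ry": 0, "rz": -0.12, "jaw": 0.6}, {"tx": -0.072, "ty": 0.188, "tz": 0.01, "rx": 0, "ry": 0, "rz": -0.16, "jaw": 0.6}, {"tx": -0.09, "ty": 0.235, "tz": 0.02, "rx": 0, "ry": 0, "rz": -0.2, "jaw": 0.6}, {"tx": -0.109, "ty": 0.282, "tz": 0.03, "rx": 0, "ry": 0, "rz": -0.243, "jaw": 0.6}, {"tx": -0.109, "ty": 0.282, "tz": 0.03, "rx": 0, "ry": 0, "rz": -0.243, "jaw": 0.6}, {"tx": -0.109, "ty": 0.282, "tz": 0.03, "rx": 0, "ry": 0, "rz": -0.243, "jaw": 0.6}])

```text
time: 12.55
position: [0.4669, -0.2322, 0.1703]
tool_rot: [-2.981, -0.988, -0.0]
ft_force: [-0.0, 0.2, -0.2]
grip_width: 0.599
```

Run:
```python
from h import *
import pickle
s=ctrl.get_state();print(s["joint_positions"])
for n in ["wrist","side","scene"]:
  i=camera_info(n);im=get_image(n)[:,:,::-1].copy();cv2.imwrite(f"pics/{n}8.png",im);pickle.dump(i,open(n+"8.pkl","wb"))
  if n=="side":crop(im,240,120,340,220,5,"pics/side8c.png")
  if n=="scene":crop(im,150,150,270,260,5,"pics/scene8c.png")
```

```text
[ 0.15157355  0.07912818  0.27333257  1.84701646 -0.02362652  1.21915642
 -0.49874317]
```

View pics/wrist8.png

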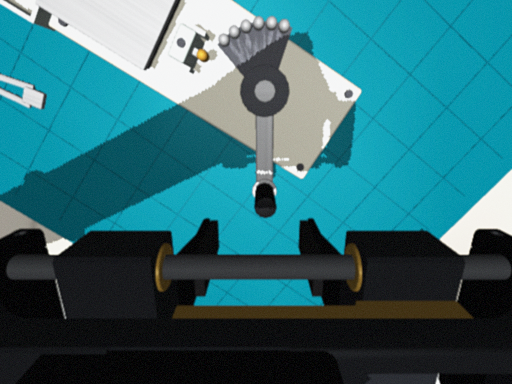

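View pics/side8c.png

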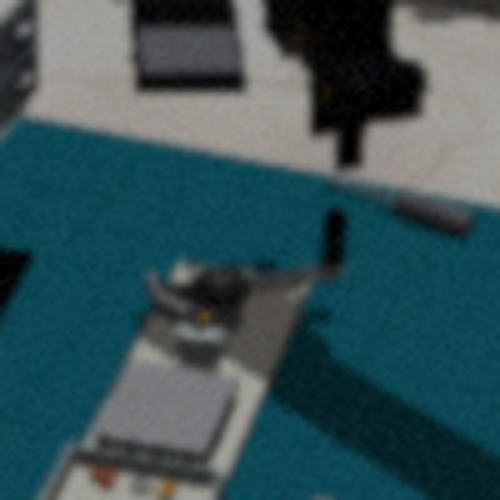

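View pics/scene8c.png

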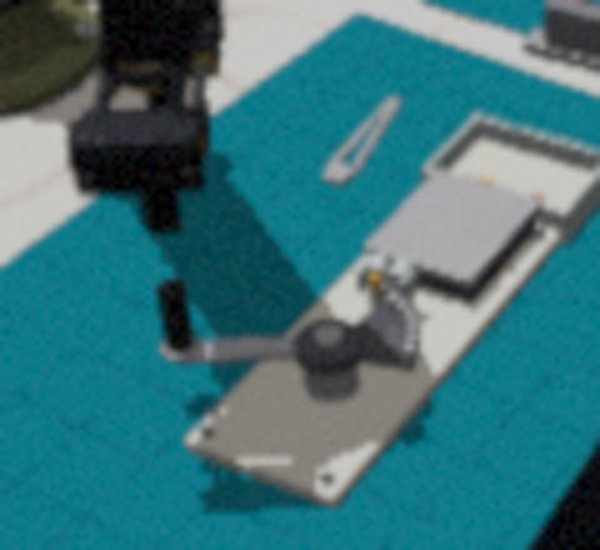

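Run:
```python
from h import *
import pickle
s=ctrl.get_state();print(s["position"],s["tool_rot"],s["joint_positions"])
i=pickle.load(open("wrist8.pkl","rb"))
a=cv2.imread("pics/wrist8.png");crop(a,160,0,310,230,3,"pics/w8c.png")
print("cam",-i["R"].T@i["t"])
print("knob top",ray(i,(265,206),.106),"hub",ray(i,(265,91),.059),"nadir hub bolts")
print(proj(i,[[.464,-.239,.106],[.464,-.239,.054],[.545,-.1805,.059]]))
print(ray(pickle.load(open("scene8.pkl","rb")),(150+172/5,150+288/5),.106),ray(pickle.load(open("side8.pkl","rb")),(240+337/5,120+214/5),.106))
```

```text
[ 0.46695078 -0.23209033  0.17078032] [-2.98128040e+00 -9.89994274e-01 -1.06539682e-03] [ 0.15100264  0.0778508   0.27335569  1.84734849 -0.02304144  1.21901947
 -0.49806563]
cam [ 0.53012704 -0.18472923  0.33198252]
knob top [ 0.46663334 -0.23891902  0.106     ] hub [ 0.54521748 -0.18091015  0.059     ] nadir hub bolts
[[263.27095043 208.30776768]
 [262.48336276 190.94801836]
 [264.51234958  90.92071476]]
[ 0.47123829 -0.24271847  0.106     ] [ 0.45915997 -0.23881709  0.106     ]
```

View pics/w8c.png

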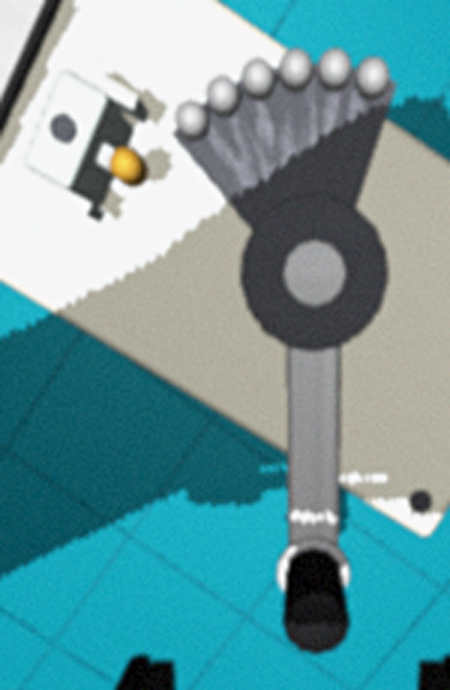

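Run:
```python
from h import *
import pickle
i=pickle.load(open("wrist8.pkl","rb"))
B=lambda p:np.array(p)/3+[160,0]
H=ray(i,B((315,272)),.059)[:2];print("H",H,"knob",ray(i,B((317,622)),.106))
f=lambda q,z:ray(i,B(q),z)[:2]
an=lambda d:np.arctan2(d[1],d[0]).round(3)
c=[f(q,.058) for q in [(65,70),(108,97),(72,187),(27,163)]]
for a,b in [(0,1),(3,2),(0,3),(1,2)]:d=c[b]-c[a];print(a,b,an(d),np.hypot(*d).round(4))
m=sum(c)/4;print("block centre->H",an(H-m),np.hypot(*(H-m)))
for z in(.045,.05,.055):r=f((127,165),z);print("roller",an(H-r),np.hypot(*(H-r)))
for q in [(191,118),(222,94),(258,76),(296,67),(335,67),(372,74)]:d=H-f(q,.054);print("pin",an(d),np.hypot(*d).round(4))
for l,r in [((289,360),(340,360)),((289,500),(338,500))]:
    d=(f(l,.05)+f(r,.05))/2-H;print("arm",an(d))
```

```text
H [ 0.54545326 -0.18073219] knob [ 0.4659881  -0.24014033  0.106     ]
0 1 -1.458 0.0141
3 2 -1.402 0.0147
0 3 -2.999 0.0284
1 2 -2.977 0.0276
block centre->H -1.427 0.08472143467082538
roller -1.434 0.06817886033292771
roller -1.43 0.0669589902565189
roller -1.426 0.06574028322891662
pin -1.796 0.0583
pin -1.995 0.0582
pin -2.2 0.0583
pin -2.399 0.0583
pin -2.6 0.0583
pin -2.792 0.0586
arm -2.494
arm -2.499
```

Request:
carry_out(commands=[{"tx": -0.006, "ty": 0.006, "tz": 0.02, "rx": 0, "ry": 0, "rz": 0, "jaw": 0.6}, {"tx": -0.006, "ty": 0.006, "tz": 0.05, "rx": 0, "ry": 0, "rz": 0, "jaw": 0.6}, {"tx": -0.006, "ty": 0.006, "tz": 0.05, "rx": 0, "ry": 0, "rz": 0, "jaw": 0.6}])

```text
time: 13.08
position: [0.4635, -0.2406, 0.1189]
tool_rot: [-2.979, -0.987, 0.005]
ft_force: [-0.2, 0.3, 0.0]
grip_width: 0.605
```

Run:
```python
from h import *
s=ctrl.get_state();print(s["position"],s["tool_rot"],s["joint_positions"])
im=get_image("wrist")[:,:,::-1].copy();crop(im,160,100,360,300,3,"pics/w9c.png")
```

```text
[ 0.46353937 -0.24064278  0.11887198] [-2.97943637 -0.986679    0.00488296] [ 0.16599135  0.13111911  0.28206984  1.90148489 -0.04049384  1.11878003
 -0.46758673]
```

View pics/w9c.png

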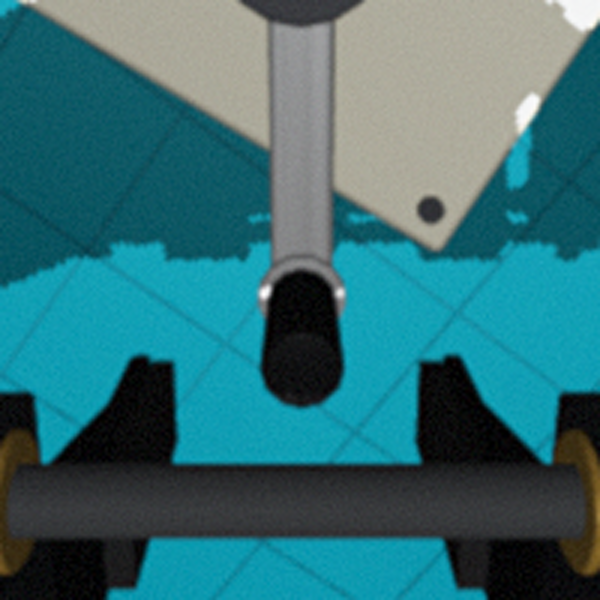

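Request:
carry_out(commands=[{"tx": 0.002, "ty": 0.001, "tz": 0.025, "rx": 0, "ry": 0, "rz": 0, "jaw": 0.6}, {"tx": 0.002, "ty": 0.001, "tz": 0.05, "rx": 0, "ry": 0, "rz": 0, "jaw": 0.6}, {"tx": 0.002, "ty": 0.001, "tz": 0.053, "rx": 0, "ry": 0, "rz": 0, "jaw": 0.6}, {"tx": 0.002, "ty": 0.001, "tz": 0.053, "rx": 0, "ry": 0, "rz": 0, "jaw": 0.4}, {"tx": 0.002, "ty": 0.001, "tz": 0.053, "rx": 0, "ry": 0, "rz": 0, "jaw": 0.2}, {"tx": 0.002, "ty": 0.001, "tz": 0.053, "rx": 0, "ry": 0, "rz": 0, "jaw": 0.15}, {"tx": 0.002, "ty": 0.001, "tz": 0.053, "rx": 0, "ry": 0, "rz": 0, "jaw": 0.15}, {"tx": 0.002, "ty": 0.001, "tz": 0.053, "rx": 0, "ry": 0, "rz": 0, "jaw": 0.15}], grip_force=10)

```text
time: 14.12
position: [0.4665, -0.2414, 0.0679]
tool_rot: [-2.982, -0.985, 0.001]
ft_force: [-2.8, 3.2, 5.7]
grip_width: 0.228
```

Run:
```python
from h import *
s=ctrl.get_state();print(s["position"],s["tool_rot"],s["ft_force"],s["torque"],s["grip_width"])
```

```text
[ 0.46653919 -0.24143     0.06792195] [-2.98156295e+00 -9.84742362e-01  8.75938963e-04] [-2.83765269  3.2039339   5.70434192] [ 0.69166944  0.81789674 -0.02535463] 0.22765011177905847
```

Request:
carry_out(commands=[{"tx": 0, "ty": 0.005, "tz": -0.001, "rx": 0, "ry": 0, "rz": -0.05, "jaw": 0.15}, {"tx": 0.0005, "ty": 0.01, "tz": -0.002, "rx": 0, "ry": 0, "rz": -0.1, "jaw": 0.15}, {"tx": 0.001, "ty": 0.015, "tz": -0.002, "rx": 0, "ry": 0, "rz": -0.15, "jaw": 0.15}, {"tx": 0.002, "ty": 0.02, "tz": -0.002, "rx": 0, "ry": 0, "rz": -0.2, "jaw": 0.15}, {"tx": 0.003, "ty": 0.0247, "tz": -0.002, "rx": 0, "ry": 0, "rz": -0.25, "jaw": 0.15}, {"tx": 0.003, "ty": 0.0247, "tz": -0.002, "rx": 0, "ry": 0, "rz": -0.25, "jaw": 0.15}])

```text
time: 14.88
position: [0.4832, -0.2585, 0.0681]
tool_rot: [-2.834, -1.347, 0.002]
ft_force: [-0.4, 4.3, -5.4]
grip_width: 0.223
```

```bash
cat > lv.py <<'E'
from h import *
from scipy.spatial.transform import Rotation as Ro
s=ctrl.get_state();H=np.array([.5454,-.1807]);d=s["position"][:2]-H
a=np.arctan2(d[1],d[0]);R=Ro.from_rotvec(s["tool_rot"]).as_matrix()
t=np.array([-np.sin(a),np.cos(a)]);f=s["ft_force"]
print("t",s["time"],"lever ang",a.round(4),"delta",(a+2.50).round(4),"r",np.hypot(*d).round(4),"z",s["position"][2].round(4),"toolx-inward",(np.arctan2(R[1,0],R[0,0])-a-np.pi+2*np.pi)%(2*np.pi) , "Ftan",-(f[:2]@t).round(2),"Frad",(f[:2]@d/np.hypot(*d)).round(2),"Fz",f[2].round(2),"rot",s["tool_rot"].round(3))
# next move numbers, tool axes, target angle from argv
import sys
for T in sys.argv[1:]:
    T=float(T)-2.50
    w=H+.1*np.array([np.cos(T),np.sin(T)])-s["position"][:2];v=R.T@np.array([*w,0])
    print(T+2.5,"tx %.4f ty %.4f rz %.4f"%(v[0],v[1],-(T+np.pi-np.arctan2(R[1,0],R[0,0]))))
E
python3 lv.py .3 .34
```

```text
t 14.875 lever ang -2.2454 delta 0.2546 r 0.0996 z 0.0681 toolx-inward 6.274617260021287 Ftan 2.99 Frad -3.06 Fz -5.35 rot [-2.834e+00 -1.347e+00  2.000e-03]
0.2999999999999998 tx -0.0003 ty 0.0045 rz -0.0539
0.33999999999999986 tx 0.0000 ty 0.0085 rz -0.0939
```

Request:
carry_out(commands=[{"tx": 0, "ty": 0.0025, "tz": 0.001, "rx": 0, "ry": 0, "rz": -0.025, "jaw": 0.15}, {"tx": 0, "ty": 0.0045, "tz": 0.001, "rx": 0, "ry": 0, "rz": -0.045, "jaw": 0.15}])

```text
time: 15.12
position: [0.4859, -0.2604, 0.0679]
tool_rot: [-2.8, -1.411, 0.003]
ft_force: [-5.3, 9.1, 2.6]
grip_width: 0.223
```

```bash
python3 lv.py .32
```

```text
t 15.125 lever ang -2.2117 delta 0.2883 r 0.0995 z 0.0679 toolx-inward 0.003532855299282822 Ftan 9.65 Frad -4.14 Fz 2.63 rot [-2.8   -1.411  0.003]
0.31999999999999984 tx -0.0005 ty 0.0032 rz -0.0282
```

Request:
carry_out(commands=[{"tx": 0, "ty": 0.002, "tz": 0, "rx": 0, "ry": 0, "rz": -0.02, "jaw": 0.15}])

```text
time: 15.25
position: [0.4867, -0.2608, 0.0679]
tool_rot: [-2.784, -1.438, 0.004]
ft_force: [-7.8, 9.3, 4.3]
grip_width: 0.225
```

```bash
python3 lv.py .34
```

```text
t 15.25 lever ang -2.2033 delta 0.2967 r 0.0993 z 0.0679 toolx-inward 0.015350259059898619 Ftan 11.78 Frad -2.89 Fz 4.29 rot [-2.784 -1.438  0.004]
0.33999999999999986 tx -0.0007 ty 0.0043 rz -0.0279
```

Request:
carry_out(commands=[{"tx": 0, "ty": 0.002, "tz": 0, "rx": 0, "ry": 0, "rz": -0.02, "jaw": 0.15}])

```text
time: 15.38
position: [0.4884, -0.262, 0.0679]
tool_rot: [-2.77, -1.466, 0.004]
ft_force: [-5.9, 8.4, 3.4]
grip_width: 0.228
```

```bash
python3 lv.py .36
```

```text
t 15.375 lever ang -2.182 delta 0.318 r 0.0993 z 0.0679 toolx-inward 0.014274453405476173 Ftan 9.7 Frad -3.52 Fz 3.37 rot [-2.77  -1.466  0.004]
0.3599999999999999 tx -0.0007 ty 0.0042 rz -0.0277
```

Request:
carry_out(commands=[{"tx": 0, "ty": 0.002, "tz": 0, "rx": 0, "ry": 0, "rz": -0.02, "jaw": 0.15}])

```text
time: 15.5
position: [0.4905, -0.2635, 0.0679]
tool_rot: [-2.756, -1.495, 0.003]
ft_force: [-4.4, 8.4, 2.7]
grip_width: 0.228
```

```bash
python3 lv.py .38
```

```text
t 15.5 lever ang -2.1568 delta 0.3432 r 0.0993 z 0.0679 toolx-inward 0.009184119907656552 Ftan 8.37 Frad -4.58 Fz 2.67 rot [-2.756 -1.495  0.003]
0.3799999999999999 tx -0.0006 ty 0.0037 rz -0.0276
```

Request:
carry_out(commands=[{"tx": 0, "ty": 0.002, "tz": 0, "rx": 0, "ry": 0, "rz": -0.02, "jaw": 0.15}])

```text
time: 15.62
position: [0.4924, -0.2647, 0.0679]
tool_rot: [-2.741, -1.522, 0.003]
ft_force: [-5.3, 7.5, 0.9]
grip_width: 0.221
```

```bash
python3 lv.py .38
```

```text
t 15.625 lever ang -2.1338 delta 0.3662 r 0.0994 z 0.0679 toolx-inward 0.006264164279179418 Ftan 8.46 Frad -3.54 Fz 0.89 rot [-2.741 -1.522  0.003]
0.3799999999999999 tx -0.0006 ty 0.0014 rz -0.0075
```

Request:
carry_out(commands=[{"tx": 0, "ty": 0.002, "tz": 0, "rx": 0, "ry": 0, "rz": -0.02, "jaw": 0.15}])

```text
time: 15.75
position: [0.4942, -0.2659, 0.0679]
tool_rot: [-2.726, -1.55, 0.002]
ft_force: [-4.3, 7.4, 2.3]
grip_width: 0.223
```

```bash
python3 lv.py .38
```

```text
t 15.75 lever ang -2.1115 delta 0.3885 r 0.0994 z 0.0679 toolx-inward 0.00397578529432252 Ftan 7.51 Frad -4.18 Fz 2.31 rot [-2.726e+00 -1.550e+00  2.000e-03]
0.3799999999999999 tx -0.0006 ty -0.0009 rz 0.0125
```

Request:
carry_out(commands=[{"tx": 0, "ty": 0.002, "tz": 0, "rx": 0, "ry": 0, "rz": -0.02, "jaw": 0.15}])

```text
time: 15.88
position: [0.4961, -0.267, 0.0679]
tool_rot: [-2.71, -1.577, 0.002]
ft_force: [-4.1, 6.5, 1.3]
grip_width: 0.225
```

```bash
python3 lv.py .4
```

```text
t 15.875 lever ang -2.0897 delta 0.4103 r 0.0994 z 0.0679 toolx-inward 0.0022565159550111957 Ftan 6.77 Frad -3.66 Fz 1.32 rot [-2.710e+00 -1.577e+00  2.000e-03]
0.3999999999999999 tx -0.0006 ty -0.0010 rz 0.0125
```

Request:
carry_out(commands=[{"tx": 0, "ty": 0.002, "tz": 0, "rx": 0, "ry": 0, "rz": -0.02, "jaw": 0.15}])

```text
time: 16.0
position: [0.4981, -0.2681, 0.068]
tool_rot: [-2.695, -1.605, 0.002]
ft_force: [-3.6, 7.6, 0.5]
grip_width: 0.223
```

```bash
python3 lv.py .4
```

```text
t 16.0 lever ang -2.0669 delta 0.4331 r 0.0994 z 0.068 toolx-inward 6.28274354555405 Ftan 6.8 Frad -5.0 Fz 0.52 rot [-2.695e+00 -1.605e+00  2.000e-03]
0.3999999999999999 tx -0.0005 ty -0.0033 rz 0.0326
```

Request:
carry_out(commands=[{"tx": 0, "ty": 0.002, "tz": 0, "rx": 0, "ry": 0, "rz": -0.02, "jaw": 0.15}])

```text
time: 16.12
position: [0.5, -0.2692, 0.068]
tool_rot: [-2.679, -1.632, 0.001]
ft_force: [-2.2, 6.4, -0.2]
grip_width: 0.227
```

```bash
python3 lv.py .5
```

```text
t 16.125 lever ang -2.045 delta 0.455 r 0.0995 z 0.068 toolx-inward 6.2808636571395455 Ftan 4.85 Frad -4.71 Fz -0.23 rot [-2.679e+00 -1.632e+00  1.000e-03]
0.5 tx -0.0004 ty 0.0045 rz -0.0474
```

Request:
carry_out(commands=[{"tx": 0, "ty": 0.0015, "tz": 0, "rx": 0, "ry": 0, "rz": -0.015, "jaw": 0.15}])

```text
time: 16.25
position: [0.5015, -0.27, 0.068]
tool_rot: [-2.667, -1.652, 0.001]
ft_force: [-1.5, 6.2, 0.3]
grip_width: 0.222
```

```bash
python3 lv.py
```

```text
t 16.25 lever ang -2.0282 delta 0.4718 r 0.0995 z 0.068 toolx-inward 6.278881921406029 Ftan 4.1 Frad -4.87 Fz 0.27 rot [-2.667e+00 -1.652e+00  1.000e-03]
```

Request:
carry_out(commands=[{"tx": 0, "ty": 0.0015, "tz": 0, "rx": 0, "ry": 0, "rz": -0.015, "jaw": 0.15}])

```text
time: 16.38
position: [0.5023, -0.2703, 0.0679]
tool_rot: [-2.654, -1.671, 0.002]
ft_force: [-4.6, 9.1, 3.4]
grip_width: 0.226
```

```bash
python3 lv.py
```

```text
t 16.375 lever ang -2.0196 delta 0.4804 r 0.0994 z 0.0679 toolx-inward 0.0020396508520690304 Ftan 8.1 Frad -6.19 Fz 3.38 rot [-2.654e+00 -1.671e+00  2.000e-03]
```

Request:
carry_out(commands=[{"tx": 0, "ty": 0.0015, "tz": 0, "rx": 0, "ry": 0, "rz": -0.015, "jaw": 0.15}])

```text
time: 16.5
position: [0.5029, -0.2706, 0.0679]
tool_rot: [-2.64, -1.689, 0.003]
ft_force: [-6.7, 9.2, 3.6]
grip_width: 0.226
```

```bash
python3 lv.py
```

```text
t 16.5 lever ang -2.0126 delta 0.4874 r 0.0995 z 0.0679 toolx-inward 0.009593904235174477 Ftan 9.96 Frad -5.43 Fz 3.61 rot [-2.64  -1.689  0.003]
```

Request:
carry_out(commands=[{"tx": 0, "ty": 0.0015, "tz": 0, "rx": 0, "ry": 0, "rz": -0.015, "jaw": 0.15}])

```text
time: 16.62
position: [0.5036, -0.2708, 0.0679]
tool_rot: [-2.626, -1.708, 0.004]
ft_force: [-8.7, 10.0, 6.0]
grip_width: 0.226
```

```bash
python3 lv.py
```

```text
t 16.625 lever ang -2.005 delta 0.495 r 0.0994 z 0.0679 toolx-inward 0.016845876284440564 Ftan 12.11 Frad -5.38 Fz 5.99 rot [-2.626 -1.708  0.004]
```

Request:
carry_out(commands=[{"tx": 0, "ty": 0.0015, "tz": 0, "rx": 0, "ry": 0, "rz": -0.015, "jaw": 0.15}])

```text
time: 16.75
position: [0.5048, -0.2714, 0.0679]
tool_rot: [-2.613, -1.728, 0.004]
ft_force: [-7.9, 10.5, 4.0]
grip_width: 0.227
```

```bash
python3 lv.py .54 .58 .62
```

```text
t 16.75 lever ang -1.9916 delta 0.5084 r 0.0993 z 0.0679 toolx-inward 0.018518992073679463 Ftan 11.46 Frad -6.34 Fz 3.97 rot [-2.613 -1.728  0.004]
0.54 tx -0.0007 ty 0.0031 rz -0.0130
0.5800000000000001 tx -0.0006 ty 0.0071 rz -0.0530
0.6200000000000001 tx -0.0003 ty 0.0111 rz -0.0930
```

Request:
carry_out(commands=[{"tx": 0.0006, "ty": 0.003, "tz": 0, "rx": 0, "ry": 0, "rz": -0.02, "jaw": 0.15}, {"tx": 0.001, "ty": 0.006, "tz": 0, "rx": 0, "ry": 0, "rz": -0.05, "jaw": 0.15}, {"tx": 0.0014, "ty": 0.009, "tz": 0, "rx": 0, "ry": 0, "rz": -0.08, "jaw": 0.15}])

```text
time: 17.12
position: [0.5144, -0.2752, 0.0679]
tool_rot: [-2.544, -1.833, 0.003]
ft_force: [-5.9, 6.0, 1.0]
grip_width: 0.226
```

```bash
python3 lv.py
```

```text
t 17.125 lever ang -1.8881 delta 0.6119 r 0.0995 z 0.0679 toolx-inward 6.278628626618822 Ftan 7.47 Frad -3.81 Fz 1.05 rot [-2.544 -1.833  0.003]
```

Request:
carry_out(commands=[{"tx": 0, "ty": 0.0025, "tz": 0, "rx": 0, "ry": 0, "rz": -0.025, "jaw": 0.15}, {"tx": 0.0001, "ty": 0.005, "tz": 0, "rx": 0, "ry": 0, "rz": -0.05, "jaw": 0.15}])

```text
time: 17.38
position: [0.5197, -0.2769, 0.068]
tool_rot: [-2.498, -1.897, 0.002]
ft_force: [-4.4, 5.7, -0.1]
grip_width: 0.225
```

```bash
python3 lv.py
```

```text
t 17.375 lever ang -1.8317 delta 0.6683 r 0.0996 z 0.068 toolx-inward 6.272155340735997 Ftan 5.68 Frad -4.42 Fz -0.08 rot [-2.498e+00 -1.897e+00  2.000e-03]
```

Request:
carry_out(commands=[{"tx": 0, "ty": 0.002, "tz": 0, "rx": 0, "ry": 0, "rz": -0.02, "jaw": 0.15}])

```text
time: 17.5
position: [0.521, -0.2772, 0.0679]
tool_rot: [-2.478, -1.921, 0.003]
ft_force: [-8.0, 7.5, 4.4]
grip_width: 0.228
```

```bash
python3 lv.py .7
```

```text
t 17.5 lever ang -1.8184 delta 0.6816 r 0.0995 z 0.0679 toolx-inward 6.278563351745211 Ftan 9.6 Frad -5.27 Fz 4.36 rot [-2.478 -1.921  0.003]
0.7 tx -0.0004 ty 0.0018 rz -0.0230
```

Request:
carry_out(commands=[{"tx": 0.0005, "ty": 0.0025, "tz": 0, "rx": 0, "ry": 0, "rz": -0.025, "jaw": 0.15}, {"tx": 0.0007, "ty": 0.005, "tz": 0, "rx": 0, "ry": 0, "rz": -0.045, "jaw": 0.15}])

```text
time: 17.75
position: [0.5242, -0.2779, 0.0679]
tool_rot: [-2.433, -1.973, 0.006]
ft_force: [-10.4, 7.3, 5.1]
grip_width: 0.225
```

```bash
python3 lv.py
```

```text
t 17.75 lever ang -1.7857 delta 0.7143 r 0.0994 z 0.0679 toolx-inward 0.00680420725482378 Ftan 11.73 Frad -4.96 Fz 5.07 rot [-2.433 -1.973  0.006]
```

Request:
carry_out(commands=[{"tx": 0, "ty": 0.003, "tz": 0, "rx": 0, "ry": 0, "rz": -0.03, "jaw": 0.15}, {"tx": 0.0003, "ty": 0.006, "tz": 0, "rx": 0, "ry": 0, "rz": -0.06, "jaw": 0.15}, {"tx": 0.0006, "ty": 0.009, "tz": 0, "rx": 0, "ry": 0, "rz": -0.09, "jaw": 0.15}])

```text
time: 18.12
position: [0.5346, -0.2796, 0.0679]
tool_rot: [-2.343, -2.083, 0.004]
ft_force: [-6.3, 5.5, 2.5]
grip_width: 0.226
```

```bash
python3 lv.py
```

```text
t 18.125 lever ang -1.68 delta 0.82 r 0.0995 z 0.0679 toolx-inward 6.275061619759444 Ftan 6.83 Frad -4.75 Fz 2.53 rot [-2.343 -2.083  0.004]
```

Request:
carry_out(commands=[{"tx": 0, "ty": 0.0025, "tz": 0, "rx": 0, "ry": 0, "rz": -0.025, "jaw": 0.15}, {"tx": 0, "ty": 0.005, "tz": 0, "rx": 0, "ry": 0, "rz": -0.05, "jaw": 0.15}])

```text
time: 18.38
position: [0.5401, -0.2801, 0.068]
tool_rot: [-2.291, -2.142, 0.003]
ft_force: [-6.6, 5.1, 1.9]
grip_width: 0.227
```

```bash
python3 lv.py
```

```text
t 18.375 lever ang -1.6245 delta 0.8755 r 0.0996 z 0.068 toolx-inward 6.269593211453514 Ftan 6.89 Frad -4.77 Fz 1.87 rot [-2.291 -2.142  0.003]
```

Request:
carry_out(commands=[{"tx": 0, "ty": 0.001, "tz": 0, "rx": 0, "ry": 0, "rz": -0.01, "jaw": 0.15}])

```text
time: 18.5
position: [0.5405, -0.2802, 0.0679]
tool_rot: [-2.28, -2.152, 0.004]
ft_force: [-7.8, 5.3, 3.6]
grip_width: 0.226
```

```bash
python3 lv.py .9
```

```text
t 18.5 lever ang -1.6202 delta 0.8798 r 0.0996 z 0.0679 toolx-inward 6.274737645722556 Ftan 8.1 Frad -4.93 Fz 3.58 rot [-2.28  -2.152  0.004]
0.8999999999999999 tx -0.0004 ty 0.0020 rz -0.0286
```

Request:
carry_out(commands=[{"tx": 0.0003, "ty": 0.0025, "tz": 0, "rx": 0, "ry": 0, "rz": -0.025, "jaw": 0.15}, {"tx": 0.0005, "ty": 0.005, "tz": 0, "rx": 0, "ry": 0, "rz": -0.05, "jaw": 0.15}])

```text
time: 18.75
position: [0.5434, -0.2802, 0.0678]
tool_rot: [-2.224, -2.205, 0.007]
ft_force: [-11.9, 6.9, 5.9]
grip_width: 0.221
```

```bash
python3 lv.py
```

```text
t 18.75 lever ang -1.5909 delta 0.9091 r 0.0995 z 0.0678 toolx-inward 0.011478597036558291 Ftan 12.03 Frad -6.71 Fz 5.93 rot [-2.224 -2.205  0.007]
```

Request:
carry_out(commands=[{"tx": 0, "ty": 0.003, "tz": 0, "rx": 0, "ry": 0, "rz": -0.03, "jaw": 0.15}, {"tx": 0.0003, "ty": 0.006, "tz": 0, "rx": 0, "ry": 0, "rz": -0.06, "jaw": 0.15}, {"tx": 0.0006, "ty": 0.009, "tz": 0, "rx": 0, "ry": 0, "rz": -0.09, "jaw": 0.15}])

```text
time: 19.12
position: [0.554, -0.2798, 0.0679]
tool_rot: [-2.123, -2.306, 0.004]
ft_force: [-8.2, 5.3, 3.5]
grip_width: 0.226
```

```bash
python3 lv.py 1.05
```

```text
t 19.125 lever ang -1.4844 delta 1.0156 r 0.0995 z 0.0679 toolx-inward 6.279096055437952 Ftan 7.75 Frad -5.97 Fz 3.51 rot [-2.123 -2.306  0.004]
1.05 tx -0.0004 ty 0.0034 rz -0.0385
```

Request:
carry_out(commands=[{"tx": 0.0004, "ty": 0.002, "tz": 0, "rx": 0, "ry": 0, "rz": -0.025, "jaw": 0.15}, {"tx": 0.0004, "ty": 0.0035, "tz": 0, "rx": 0, "ry": 0, "rz": -0.04, "jaw": 0.15}])

```text
time: 19.38
position: [0.558, -0.2794, 0.0679]
tool_rot: [-2.078, -2.348, 0.004]
ft_force: [-6.3, 5.8, 1.9]
grip_width: 0.223
```

```bash
python3 lv.py
```

```text
t 19.375 lever ang -1.444 delta 1.056 r 0.0995 z 0.0679 toolx-inward 6.278342250712839 Ftan 5.54 Frad -6.58 Fz 1.87 rot [-2.078 -2.348  0.004]
```

Request:
carry_out(commands=[{"tx": 0, "ty": 0.001, "tz": 0, "rx": 0, "ry": 0, "rz": -0.01, "jaw": 0.15}])

```text
time: 19.5
position: [0.5591, -0.2793, 0.0679]
tool_rot: [-2.067, -2.359, 0.003]
ft_force: [-7.0, 3.3, 1.3]
grip_width: 0.225
```

```bash
python3 lv.py
```

```text
t 19.5 lever ang -1.4329 delta 1.0671 r 0.0995 z 0.0679 toolx-inward 6.277181284831657 Ftan 6.51 Frad -4.24 Fz 1.29 rot [-2.067 -2.359  0.003]
```

Request:
carry_out(commands=[{"tx": 0, "ty": 0.001, "tz": 0, "rx": 0, "ry": 0, "rz": -0.01, "jaw": 0.15}])

```text
time: 19.62
position: [0.5598, -0.2791, 0.0679]
tool_rot: [-2.055, -2.369, 0.004]
ft_force: [-8.6, 5.0, 3.9]
grip_width: 0.228
```

```bash
python3 lv.py
```

```text
t 19.625 lever ang -1.4253 delta 1.0747 r 0.0995 z 0.0679 toolx-inward 6.279486948750673 Ftan 7.76 Frad -6.16 Fz 3.9 rot [-2.055 -2.369  0.004]
```

Request:
carry_out(commands=[{"tx": 0, "ty": 0.001, "tz": 0, "rx": 0, "ry": 0, "rz": -0.01, "jaw": 0.15}, {"tx": 0, "ty": 0.001, "tz": 0, "rx": 0, "ry": 0, "rz": -0.01, "jaw": 0.15}])

```text
time: 19.88
position: [0.5602, -0.2791, 0.0679]
tool_rot: [-2.043, -2.377, 0.005]
ft_force: [-8.0, 4.9, 3.7]
grip_width: 0.228
```

```bash
python3 lv.py
```

```text
t 19.875 lever ang -1.4213 delta 1.0787 r 0.0995 z 0.0679 toolx-inward 0.0015289320798999029 Ftan 7.2 Frad -6.03 Fz 3.66 rot [-2.043 -2.377  0.005]
```

Request:
carry_out(commands=[{"tx": 0, "ty": 0.001, "tz": 0, "rx": 0, "ry": 0, "rz": 0, "jaw": 0.15}, {"tx": 0, "ty": 0.001, "tz": 0, "rx": 0, "ry": 0, "rz": 0, "jaw": 0.15}])

```text
time: 20.12
position: [0.5605, -0.2791, 0.0679]
tool_rot: [-2.042, -2.376, 0.006]
ft_force: [-10.3, 5.3, 4.5]
grip_width: 0.227
```

```bash
python3 lv.py
python3 - <<'E'
from h import *
for n in ["wrist","side","scene"]:
  im=get_image(n)[:,:,::-1].copy();cv2.imwrite(f"pics/{n}10.png",im)
  if n=="side":crop(im,200,130,320,270,4.2,"pics/side10c.png")
E
python3 lv.py
```

```text
t 20.125 lever ang -1.4185 delta 1.0815 r 0.0995 z 0.0679 toolx-inward 6.281669075065507 Ftan 9.36 Frad -6.8 Fz 4.49 rot [-2.042 -2.376  0.006]
t 20.275 lever ang -1.4188 delta 1.0812 r 0.0995 z 0.0679 toolx-inward 6.281883943435657 Ftan 8.76 Frad -6.14 Fz 4.13 rot [-2.043 -2.376  0.006]
```

View pics/wrist10.png

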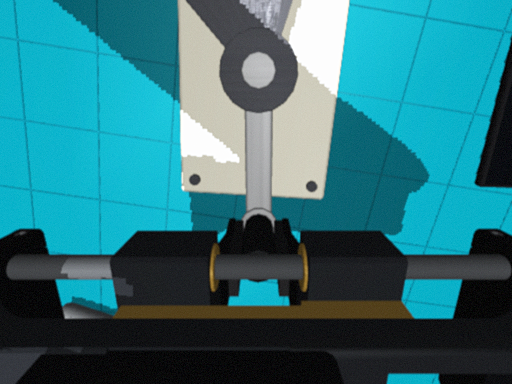

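View pics/side10c.png

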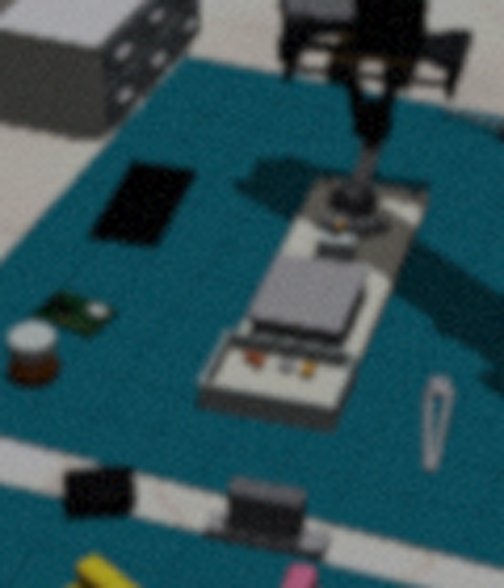

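```bash
python3 -c "
from bench import ctrl
print(ctrl.close_job())"
```

```text
the job is handed in; nothing more can be done
None
```

The job is handed in at about 20.3 s on the robot's clock; no verdict was reported.

- **Scraping:** I used the grey scraper to sweep all three bits over the +y edge. The last side view shows all three in the tray. The scraper stands upright on the bench, at its original place to within a couple of millimetres. The fingers stayed well above the bits.
- **Clicks:** I gripped the knob at 10 N and turned the lever along its arc. The push fell to a low and then rose sharply at about 0.475, 0.675, 0.875 and 1.07 rad from rest, which makes four clicks. I hold at 1.08 rad with about 9 N at the knob. That is past the fourth rise and about 0.09 rad short of where the fifth pin should pass.
- **Checks:** The block's direction from the images puts the middle of the fourth click at about 1.07 rad, and the force readings agree. The fourth rise had reached about 9 N when I stopped; the other peaks read about 12 N. I stopped there on purpose so as not to run into the fifth click.
- **Disagreements:** On the way to the knob the arm stopped about 7 mm short of the commanded place, and I corrected this before descending. While I held the knob there were side loads of 4 to 6 N, radial and vertical, that I did not trim out fully.
- **Other things on the bench:** The final views showed no sign that anything else had been moved. I did not measure their positions.

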